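# Weigh a charge of oak blocks on the cellar's counter balance and tip it into the pail

### The arm

A 6-joint arm with a two-finger parallel gripper is mounted at the origin on the work surface. World frame = base frame: x ahead of the robot, y to its left, z up, the work surface at z = 0. Lengths are in m, angles in rad, forces in N, time in s.
With the tool pointing down it reaches from about 0.325 to 0.775 m from the base axis. Payload 5.5 kg.
Tool frame: the origin (TCP) lies midway between the tips of the shut fingers; the grasp point (between the pads) lies 19 mm behind it (ctrl.tcp_to_grasp is the distance from the TCP to the grasp point, in m); z points along the fingers, y is the line along which they close (so a half turn about z gives the same grasp; the last joint's range is limited). The gripper opens to 85 mm and grips with 20 to 120 N. Pads are 22 mm wide; open, the fingers measure 114 mm over their backs; the gripper's body (76 mm by 85 mm) begins 54 mm behind the grasp point. The pads swing forward as they close: fully open they stand 13 mm farther back than shut.
Start: joints at [1.13, 0.091, 1.231, -0, 1.82, -0.057], TCP at [0.225, 0.556, 0.231] pointing down, gripper open.
Joint ranges: [-2.87, 2.87], [-0.86, 2.18], [0.17, 2.46], [-1.51, 4.65], [0.06, 2.69], [-2.65, 2.65]. Speed limits (rad/s): [2.57, 2.57, 3.01, 3.14, 3.14, 3.14].

### API

Orientations are given as a unit quaternion [x, y, z, w].
In Python, from cell import sensors, optics, ctrl, models gives the robot as it stands. The module is installed in compiled form; this text tells all that it offers.
- The arm moves only by the tool play_rows, never from a script. Its argument "deltas" is a list of rows, each a list of 4 numbers: the shift along the world's x, y, z each as a share of 400 mm, from -1 to 1, then the turn about the world's z as a share of 60 degrees, from -1 to 1. A call has 1 to 10 rows; each row is the pose to reach, as a shift and turn from the pose commanded when the call began; what a row does not reach only later rows make up. A row lasts 1/8 s, in which the tool goes at most 62.5 mm and 10.7 degrees, less where a joint would pass 70% of its speed; a pose out of reach is approached as far as the arm can. A call with a number of a shift or a turn outside -1 to 1 is refused whole. A call with a gripper value outside its range is refused whole. "fingers" is the opening, from 0 (shut) to 1 (fully open), set as the call begins (left out, the last holds). The fingers move at their own pace and stop on an object; "force" is the grip in N (left out, the last holds). Time passes only in rows, so rows that repeat a pose let the fingers close. It gives the time, the measured TCP pose, the force, the opening and the grip force at its end, in the units of the state.
- sensors.sense(): the state, without advancing time (a new reading comes with each control period).
- optics.read_camera(name): name is "scene" or "top"; returns the picture (480x640x3 uint8, red, green, blue); there is no depth.
- optics.camera_model(name): a dict with "fov_y" (degrees; the focal length in pixels is half the picture's height over the tangent of half this angle, whatever the lens; pixels are square), "cx", "cy" (the principal point, pixels), "extrinsics" (4x4, takes a point from camera to world coordinates). Camera axes: x right, y up, looking along -z (the intrinsics and any distortion apply to the point x, -y, -z); pixel columns grow to the right and rows downward; lengths in m; the calibration is good to about 2 mm. A picture is of the moment at which its call begins. camera_model takes no time and is no camera call.
- ctrl.finish_job(): hands the job in; it is judged then, once.
Trained networks look in the newest picture that a camera, given by its name, has taken for a name from the list of things; names that differ only in an ending like _2 or _b are one class to them, and where a whole thing is asked for, a point or a joint stands for the part that bears it (a point fixed in the world has none). Each returns a list of dicts, best first, with "confidence" (0 to 1); they miss things now and then, are a little off and sometimes report something else, mostly with a low value. They report only what shows in the picture. A call takes as long as a camera call. They do not tell look-alikes from the thing itself.
- models.masks_of(camera, thing): "region" (480x640 bool, what is visible of it) and "bbox" ([left, top, right, bottom] in pixels, round what is visible of it).
- models.place_of(camera, thing): "xy" ([column, row] in pixels: a listed point, or the origin of a listed thing).
The state is a dict: "clock": time; "qpos": joint angles; "joint_velocities": joint speeds; "effort": joint torques, N m; "ee_pos": TCP position; "tcp_rot": TCP orientation; "wrist_force": force on the tool from outside, world axes, zero at the start; "moment": the same for the moment, N m; "width": finger opening in m; "finger_force": force on a finger pad.
Only numpy, scipy, OpenCV 4.12 (cv2) and the standard library are available. Lean on these libraries where they do the work, as an engineer would, in place of code of your own. Each camera call takes 0.05 s, during which the arm holds its last target. There are 200 camera calls.

### The job

Weigh this charge of oak blocks: set the loaded scoop in the middle of the balance's steel plate and let go of it, then stand brass weights on the brass plate, to the nearest 50 g, until the pointer rests inside the green level band. Only then take the scoop by its handle, tip all four blocks into the steel pail, and set the empty scoop back on the steel plate, leaving the weights that balanced it on the brass plate. Do not knock or shift the wine glass, the half bottle or the silver tasting cup.

Things in the scene. Friction and masses are not known exactly. Their poses are not given: they have to be found in the camera images.
- scoop_floor (a point): Loose aluminium goods scoop, 180 g empty, on the table at the start with four oak blocks in it. This point: centre of the upper face of its flat floor (120 mm along x, 108 mm along y), 3 mm above its underside. x points to its open mouth, z up. Side and rear walls 46 mm high, 3 mm thick.
- scoop_lip (a point): Middle of the edge of the scoop's mouth, 96 mm ahead of the floor's centre along x and 17 mm above the floor; same axes. Here the floor runs on as a lip 40 mm long that rises at 25 degrees: it holds the blocks back until the scoop is tipped mouth-down by well over 45 degrees (about 70 degrees empties it).
- scoop_handle (a point): Middle of the scoop's wooden stub handle: a bar 62 mm long along x, 14 mm wide along y, 20 mm high, 100 mm behind the floor's centre and 32 mm above the underside; same axes. At the start the crate's wall is about 65 mm behind this point: room for a hand straight from above, not for one leaning back over the handle.
- block_a_mid (a point): Centre of a loose toasted oak block, 64 x 46 x 40 mm, brown; its mass (56 to 104 g, unknown) varies with moisture. It starts lying in the scoop.
- block_b_mid (a point): Centre of a loose toasted oak block, 64 x 46 x 40 mm, brown; its mass (56 to 104 g, unknown) varies with moisture. It starts lying in the scoop.
- block_c_mid (a point): Centre of a loose toasted oak block, 42 x 44 x 36 mm, brown; its mass (31 to 59 g, unknown) varies with moisture. It starts lying in the scoop.
- block_d_mid (a point): Centre of a loose toasted oak block, 42 x 44 x 36 mm, brown; its mass (31 to 59 g, unknown) varies with moisture. It starts lying in the scoop.
- scale: Fixed counter balance, cream base 150 x 360 x 66 mm; origin under its centre, z up. Two round plates, 150 mm across, 6 mm thick, rise and fall but stay level; centres 140 mm along its y axis: steel goods plate at +y, brass weight plate at -y; tops 130 mm above the table when level. Midway a dial 52 mm wide, 187 mm high, with a green level band and a red pointer.
- beam (a joint): Tilt of the beam (rad): 0 level, + goods plate down, - weight plate down, stops at 0.16 each way; the plates move 0.14 m per rad. The empty scoop is tared by a fixed counterpoise: with the scoop on, the tilt between the stops is 0.001 rad per gram by which the blocks outweigh the weights. Damped, settles in about 1 s. The green band is 0.032 rad either side of level.
- goods_plate_top (a point): Centre of the upper face of the steel goods plate; z up, x and y as the balance's.
- weight_plate_top (a point): Centre of the upper face of the brass weight plate; z up, x and y as the balance's.
- w200_mid (a point): Centre, half-way up, of the loose 200 g brass weight standing on the board: body 33 mm across and 27 mm high, with a knob 17 mm across on top, 41 mm high in all.
- w100_mid (a point): Centre, half-way up, of the 100 g brass weight: body 27 mm across and 22 mm high, knob 15 mm across, 36 mm high in all.
- w50_mid (a point): Centre, half-way up, of the 50 g brass weight: body 22 mm across and 18 mm high, knob 13 mm across, 32 mm high in all.
- board: Fixed wooden weight board with a green top, 220 x 85 mm, 15 mm high; origin under its centre. The weights stand on it in a row along its x axis, 68 mm apart, in any order.
- pail_mouth (a point): Centre of the mouth of the fixed steel pail: rim 172 mm across outside (166 mm inside), 110 mm above the table; the pail narrows to 140 mm at its foot.
- crate: Fixed wooden wine crate with bottles lying in it, 300 mm along x, 170 mm along y, 160 mm high; origin under its centre.
- glass: Loose stemmed tasting glass, 62 mm across, 145 mm high, origin under its foot. Leave alone.
- half_bottle: Loose dark half bottle, 60 mm across, 220 mm high, origin under its foot. Leave alone.
- tastevin: Loose shallow silver tasting cup, 84 mm across, 28 mm high, origin under its foot. Leave alone.
Mind the look-alikes: they are no part of the job. Leave any pink or turquoise look-alike of the part that bears w200_mid alone. Leave any red or turquoise look-alike of the part that bears block_a_mid alone.

How it is judged:
By the outcome, as a careful person would: the job done as asked, in the order asked, and still so for the second after the job is handed in, with the robot touching nothing.
It also fails if it takes over 72 s, if anything falls off the work surface, if the arm or the gripper's body presses on something with over 40 N, if the wrist force passes 120 N, or if a joint passes its speed limit or range.

## Working session

There is one attempt and no reset: what is moved stays moved. The work goes in short steps, Python scripts to look and compute and a tool call to move; the robot and the scene stay as the last step left them, time stands still between calls to the robot, and variables do not carry over. Pictures are saved under pics/ and viewed, at most 10 in all, crops included, and the job is handed in when it is done.

Besides the shell and the picture viewer there is one more tool, called after "Call:" by a JSON object that holds its "name" and its "arguments", one argument or row to a line. play_rows: Moves the arm, as the interface text tells. Its arguments: {"type":"object","properties":{"deltas":{"type":"array","items":{"type":"array","items":{"type":"number","minimum":-1,"maximum":1}}},"fingers":{"type":"number"},"force":{"type":"number"}},"required":["deltas"]}

```bash
mkdir -p pics; ls
cat > h.py <<'E'
import numpy as np, cv2
from cell import sensors, optics, ctrl, models
def cam(n):
    m=optics.camera_model(n); f=240/np.tan(np.radians(m['fov_y'])/2); return m,f,np.array(m['extrinsics'])
def ray(n,px):
    m,f,E=cam(n); d=np.array([(px[0]-m['cx'])/f,-(px[1]-m['cy'])/f,-1.0]); return E[:3,3],E[:3,:3]@d
def at_z(n,px,z):
    o,d=ray(n,px); return o+d*(z-o[2])/d[2]
def proj(n,p):
    m,f,E=cam(n); q=E[:3,:3].T@(np.array(p)-E[:3,3]); return np.array([m['cx']-f*q[0]/q[2], m['cy']+f*q[1]/q[2]])
def tri(a,pa,b,pb):
    o1,d1=ray(a,pa);o2,d2=ray(b,pb);d1=d1/np.linalg.norm(d1);d2=d2/np.linalg.norm(d2)
    t=np.linalg.lstsq(np.c_[d1,-d2],o2-o1,rcond=None)[0]
    A=o1+t[0]*d1;B=o2+t[1]*d2; return (A+B)/2,np.linalg.norm(A-B)
def save(n,name,crop=None,scale=1):
    im=optics.read_camera(n)
    if crop: im=im[crop[1]:crop[3],crop[0]:crop[2]]
    im=cv2.resize(im,None,fx=scale,fy=scale,interpolation=cv2.INTER_CUBIC)
    cv2.imwrite('pics/'+name,im[:,:,::-1])
E
python3 - <<'E'
from h import *
for n in('scene','top'):
    save(n,n+'0.png'); print(n,optics.camera_model(n))
    for t in ['scoop_floor','scoop_lip','scoop_handle','scale','goods_plate_top','weight_plate_top','w200_mid','w100_mid','w50_mid','board','pail_mouth','crate','glass','half_bottle','tastevin','block_a_mid']:
        print(t,[(np.round(r['xy']).tolist(),round(r['confidence'],2)) for r in models.place_of(n,t)][:5])
print(sensors.sense())
E
```

```text
pics
scene {'fov_y': 55.22611901034413, 'cx': 319.15060127527016, 'cy': 232.94401231924115, 'extrinsics': array([[-0.26527855, -0.54960085,  0.79219076,  1.35375676],
       [ 0.96413037, -0.15882639,  0.21266594,  0.25632377],
       [ 0.00893941,  0.82019088,  0.57202011,  0.69996278],
       [ 0.        ,  0.        ,  0.        ,  1.        ]])}
scoop_floor [([412.0, 254.0], 0.91), ([433.0, 244.0], 0.55)]
scoop_lip [([380.0, 246.0], 0.7), ([411.0, 241.0], 0.7), ([219.0, 233.0], 0.34)]
scoop_handle [([461.0, 250.0], 0.62)]
scale [([277.0, 286.0], 0.98)]
goods_plate_top [([337.0, 248.0], 0.69), ([406.0, 256.0], 0.29)]
weight_plate_top [([218.0, 236.0], 0.66)]
w200_mid [([134.0, 224.0], 0.5), ([165.0, 232.0], 0.47)]
w100_mid [([177.0, 218.0], 0.61)]
w50_mid [([154.0, 244.0], 0.47)]
board [([168.0, 240.0], 0.95)]
pail_mouth [([447.0, 287.0], 0.94)]
crate [([521.0, 276.0], 0.94)]
glass [([282.0, 238.0], 0.89)]
half_bottle [([281.0, 342.0], 0.61)]
tastevin [([382.0, 246.0], 0.38)]
block_a_mid [([444.0, 222.0], 0.71), ([429.0, 254.0], 0.66), ([348.0, 359.0], 0.59), ([281.0, 236.0], 0.57
[... 1189 characters left out ...]
.57)]
{'clock': 1.7, 'qpos': array([ 1.13026432e+00,  9.10989027e-02,  1.23072438e+00,  1.20352368e-05,
        1.81981151e+00, -5.67182239e-02]), 'joint_velocities': array([ 0.00063692,  0.00036461,  0.00080601,  0.0018541 ,  0.00079911,
       -0.00242346]), 'effort': array([-9.34744166e-04, -4.58461297e+01, -4.18076205e+01, -2.00021527e-04,
        9.70942638e-04, -3.38377629e-05]), 'ee_pos': array([0.22468495, 0.55634515, 0.2312621 ]), 'tcp_rot': array([ 1.90729670e-01,  9.81642599e-01, -1.89838268e-05, -1.08366285e-05]), 'wrist_force': array([ 0.32708505, -0.16876092,  0.02754578]), 'moment': array([0.02219865, 0.0243785 , 0.00073253]), 'finger_force': 0.0, 'width': 0.08562845255302735}
```

View pics/scene0.png

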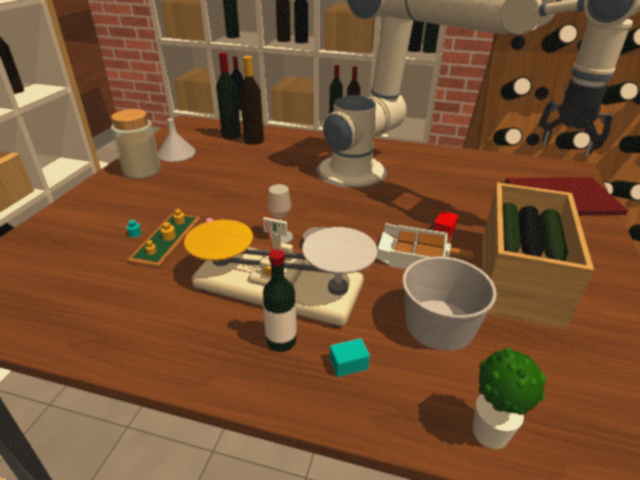

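View pics/top0.png

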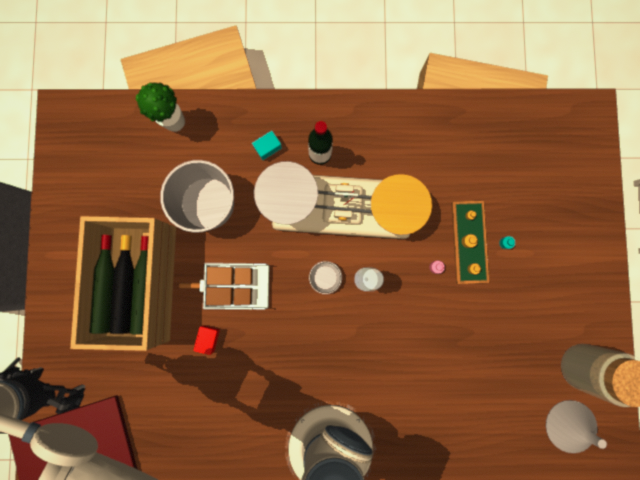

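Run:
```python
from h import *
P={'floor':((412,254),(233,285),.003),'lip':((380,246),(267,286),.02),'handle':((461,250),(187,286),.032),'goods':((337,248),(286,189),.152),'weight':((218,236),(400,205),.108),
'pail':((447,287),(198,198),.11),'glass':((282,238),(369,276),0),'bottle':((281,342),(321,154),0),'tastevin':((382,246),(325,276),0),'board':((168,240),(467,244),0),
'wA':((154,244),(474,215),.03),'wB':((165,232),(471,239),.035),'wC':((177,218),(475,269),.033),'scale':((277,286),(341,207),0),'crate':((521,276),(142,281),0)}
for k,(s,t,z) in P.items():
    p,e=tri('scene',s,'top',t); print(k,p.round(3),round(e,4),'topz',at_z('top',t,z).round(3)[:2],'scz',at_z('scene',s,z).round(3)[:2])
im=optics.read_camera('top'); a=cv2.resize(im[195:290,425:520],None,fx=5,fy=5,interpolation=cv2.INTER_CUBIC)
im=optics.read_camera('scene'); b=cv2.resize(im[195:275,115:215],None,fx=3.2,fy=3.2,interpolation=cv2.INTER_CUBIC)
c=np.zeros((475,800,3),np.uint8); c[:,:475]=a; c[:b.shape[0],478:478+b.shape[1]]=b
b=cv2.resize(optics.read_camera('top')[250:320,160:290],None,fx=2.4,fy=2.4); c[270:270+b.shape[0],480:480+b.shape[1]]=b
cv2.imwrite('pics/w.png',c[:,:,::-1])
```

```text
floor [0.415 0.249 0.006] 0.0088 topz [0.414 0.254] scz [0.413 0.245]
lip [0.411 0.163 0.01 ] 0.0005 topz [0.412 0.163] scz [0.425 0.164]
handle [0.413 0.36  0.04 ] 0.007 topz [0.413 0.366] scz [0.403 0.358]
goods [0.639 0.103 0.155] 0.0034 topz [0.639 0.105] scz [0.636 0.101]
weight [ 0.609 -0.173  0.109] 0.006 topz [ 0.608 -0.17 ] scz [ 0.608 -0.177]
pail [0.629 0.325 0.098] 0.0014 topz [0.626 0.322] scz [0.644 0.322]
glass [ 0.435 -0.098 -0.   ] 0.0138 topz [ 0.436 -0.105] scz [ 0.434 -0.091]
bottle [ 0.768  0.021 -0.004] 0.0022 topz [0.767 0.02 ] scz [0.771 0.024]
tastevin [0.431 0.091 0.023] 0.1578 topz [0.437 0.012] scz [0.396 0.167]
board [ 0.522 -0.372 -0.002] 0.005 topz [ 0.52  -0.368] scz [ 0.524 -0.372]
wA [ 0.591 -0.371  0.036] 0.0118 topz [ 0.594 -0.379] scz [ 0.584 -0.37 ]
wB [ 0.531 -0.37   0.03 ] 0.0018 topz [ 0.531 -0.367] scz [ 0.537 -0.366]
wC [ 0.454 -0.381  0.022] 0.003 topz [ 0.453 -0.375] scz [ 0.468 -0.372]
scale [ 0.621 -0.035  0.006] 0.0056 topz [ 0.621 -0.033] scz [ 0.615 -0.04 ]
crate [0.426 0.498 0.   ] 0.0073 topz [0.426 0.494] scz [0.423 0.502]
```

View pics/w.png

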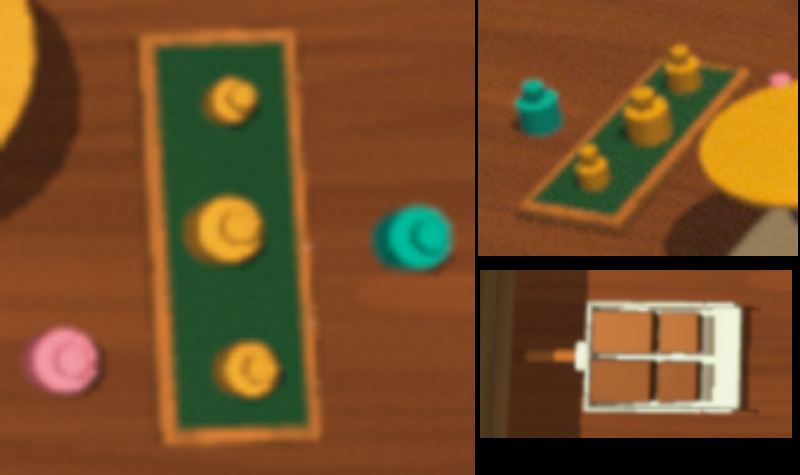

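Run:
```python
from h import *
for n,px,z in [('tail',(179.6,285.4),.042),('handle front',(199,285.4),.042),('rear wall top L',(204,264),.046),('rear top R',(204,308),.046),('lip L',(268.3,264),.02),('lip R',(268.3,308),.02),
 ('w50',(472.2,215),.047),('w200',(472,240.8),.056),('w100',(475.6,269),.051),('pailL',(162,197),.11),('pailR',(233.5,197),.11),('pailT',(198,162),.11),('pailB',(198,231),.11),
 ('goodsL',(254.5,193),.152),('goodsR',(318,193),.152),('goodsT',(287,163.5),.152),('goodsB',(287,223.5),.152),('brL',(370.5,206),.108),('brR',(432.5,206),.108),('brT',(402,176),.108),('brB',(402,235),.108)]:
    print(n,at_z('top',px,z).round(3)[:2])
for t in ['w50_mid','scoop_handle','pail_mouth']: 
  for r in models.masks_of('top',t)[:3]: print(t,r['bbox'],round(r['confidence'],2))
```

```text
tail [0.414 0.382]
handle front [0.414 0.333]
rear wall top L [0.468 0.32 ]
rear top R [0.357 0.318]
lip L [0.469 0.16 ]
lip R [0.355 0.159]
w50 [ 0.592 -0.368]
w200 [ 0.524 -0.362]
w100 [ 0.452 -0.37 ]
pailL [0.629 0.409]
pailR [0.629 0.236]
pailT [0.716 0.324]
pailB [0.546 0.32 ]
goodsL [0.63  0.179]
goodsR [0.63 0.03]
goodsT [0.7   0.103]
goodsB [0.558 0.103]
brL [ 0.606 -0.098]
brR [ 0.605 -0.25 ]
brT [ 0.68  -0.177]
brB [ 0.534 -0.174]
w50_mid [467.8, 210.3, 475.4, 216.0] 0.64
w50_mid [462.5, 237.3, 477.0, 243.7] 0.45
scoop_handle [173.3, 264.8, 270.9, 308.3] 0.57
pail_mouth [308.4, 260.8, 339.2, 292.4] 0.69
pail_mouth [163.0, 159.9, 231.6, 229.2] 0.58
```

Call:
{"name": "play_rows", "arguments": {
  "deltas": [
    [0.47, -0.5, 0, -1],
    [0.47, -0.5, 0, -1],
    [0.47, -0.5, 0, -1],
    [0.47, -0.5, 0, -1],
    [0.47, -0.5, 0, -1],
    [0.47, -0.5, 0, -1],
    [0.47, -0.5, 0, -1]
  ],
  "fingers": 0.6,
  "force": 100
}}

```text
clock: 2.88
ee_pos: [0.413, 0.356, 0.2313]
tcp_rot: [0.656, 0.755, 0.0, -0.0]
wrist_force: [-0.3, 0.2, 0.3]
width: 0.0512
finger_force: 0.0
```

Call:
{"name": "play_rows", "arguments": {
  "deltas": [
    [0, 0, -0.15, -0.135],
    [0, 0, -0.3, -0.135],
    [0, 0, -0.45, -0.135],
    [0, 0, -0.545, -0.135],
    [0, 0, -0.545, -0.135]
  ]
}}

```text
clock: 3.5
ee_pos: [0.4101, 0.3551, 0.0095]
tcp_rot: [0.707, 0.708, -0.004, -0.001]
wrist_force: [0.3, -0.5, 0.6]
width: 0.0509
finger_force: 0.0
```

Call:
{"name": "play_rows", "arguments": {
  "deltas": [
    [0, 0, 0, 0],
    [0, 0, 0, 0],
    [0, 0, 0, 0],
    [0, 0, 0, 0],
    [0, 0, 0, 0]
  ],
  "fingers": 0,
  "force": 120
}}

```text
clock: 4.12
ee_pos: [0.414, 0.3576, 0.0166]
tcp_rot: [0.708, 0.707, 0.003, 0.0]
wrist_force: [-0.9, -0.2, 6.0]
width: 0.0123
finger_force: 117.2
```

Call:
{"name": "play_rows", "arguments": {
  "deltas": [
    [0, 0, 0.05, 0],
    [0, 0, 0.1, 0],
    [0, 0, 0.1, 0]
  ]
}}

```text
clock: 4.5
ee_pos: [0.4141, 0.3574, 0.0566]
tcp_rot: [0.708, 0.707, 0.003, 0.0]
wrist_force: [0.0, 0.5, -5.1]
width: 0.0117
finger_force: 117.7
```

Run:
```python
from h import *
save('scene','s1.png',(290,150,590,350),2.2)
print(sensors.sense()['wrist_force'],sensors.sense()['moment'])
```

```text
[ 0.63823065  0.52911389 -5.2593909 ] [ 0.41933578 -0.0080006   0.01714762]
```

View pics/s1.png

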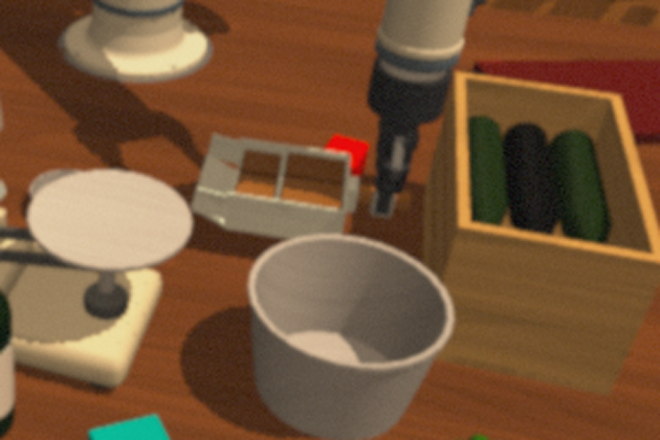

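Call:
{"name": "play_rows", "arguments": {
  "deltas": [
    [0, 0, 0.06, 0],
    [0, 0, 0.14, 0],
    [0, 0, 0.24, 0],
    [0, 0, 0.34, 0],
    [0.01, -0.02, 0.41, 0.05],
    [0.03, -0.07, 0.43, 0.17],
    [0.06, -0.135, 0.43, 0.33],
    [0.09, -0.2, 0.43, 0.5],
    [0.12, -0.27, 0.43, 0.67],
    [0.15, -0.34, 0.43, 0.83]
  ]
}}

```text
clock: 5.8
ee_pos: [0.4725, 0.2193, 0.2239]
tcp_rot: [0.342, 0.94, -0.001, -0.001]
wrist_force: [1.1, 0.2, -5.5]
width: 0.0118
finger_force: 117.8
```

Call:
{"name": "play_rows", "arguments": {
  "deltas": [
    [0.03, -0.07, 0, 0.17],
    [0.06, -0.135, 0, 0.33],
    [0.09, -0.2, 0, 0.5],
    [0.12, -0.27, 0, 0.67],
    [0.145, -0.337, 0, 0.83],
    [0.145, -0.337, 0, 0.83],
    [0.145, -0.337, 0, 0.83],
    [0.145, -0.337, 0, 0.83]
  ]
}}

```text
clock: 6.8
ee_pos: [0.5302, 0.0863, 0.2249]
tcp_rot: [-0.083, 0.997, 0.0, -0.0]
wrist_force: [-0.7, -0.5, -3.7]
width: 0.0116
finger_force: 117.8
```

Run:
```python
from h import *
a=cv2.resize(optics.read_camera('scene')[130:330,200:450],None,fx=1.6,fy=1.6); b=cv2.resize(optics.read_camera('top')[110:310,220:470],None,fx=1.6,fy=1.6)
cv2.imwrite('pics/s2.png',np.hstack([a,b])[:,:,::-1])
s=sensors.sense();print(s['wrist_force'],s['moment'],s['ee_pos'])
```

```text
[ 0.40081853 -0.14231932 -4.55378059] [-0.06276681  0.37670636 -0.06508635] [0.5303954  0.08626249 0.2252075 ]
```

View pics/s2.png

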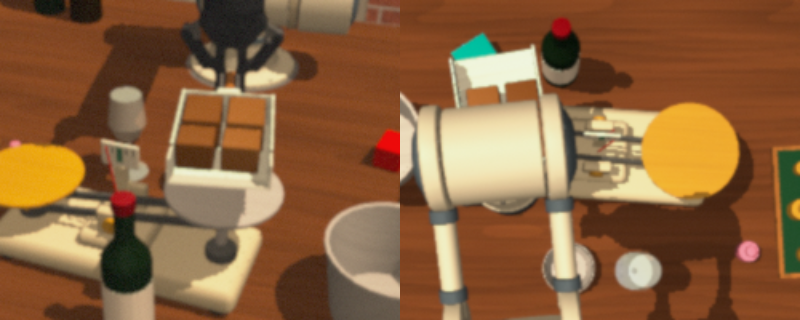

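Call:
{"name": "play_rows", "arguments": {
  "deltas": [
    [0, 0, -0.06, 0],
    [0, 0, -0.12, 0],
    [0, 0, -0.15, 0],
    [0, 0, -0.18, 0],
    [0, 0, -0.21, 0],
    [0, 0, -0.235, 0],
    [0, 0, -0.25, 0],
    [0, 0, -0.25, 0]
  ]
}}

```text
clock: 7.9
ee_pos: [0.5307, 0.0856, 0.1249]
tcp_rot: [-0.083, 0.997, 0.0, -0.0]
wrist_force: [0.0, 0.5, -1.0]
width: 0.0116
finger_force: 118.3
```

Call:
{"name": "play_rows", "arguments": {
  "deltas": [
    [0, 0, 0, 0],
    [0, 0, 0, 0],
    [0, 0, 0, 0],
    [0, 0, 0, 0]
  ],
  "fingers": 0.6
}}

```text
clock: 8.4
ee_pos: [0.5308, 0.0855, 0.1255]
tcp_rot: [-0.083, 0.997, -0.0, 0.0]
wrist_force: [-0.6, -0.2, -1.1]
width: 0.0515
finger_force: 0.0
```

Call:
{"name": "play_rows", "arguments": {
  "deltas": [
    [0, 0, 0.1, 0],
    [0, 0, 0.25, 0],
    [-0.05, -0.15, 0.38, 0],
    [-0.1, -0.3, 0.4, 0],
    [-0.12, -0.45, 0.4, 0],
    [-0.12, -0.6, 0.4, 0],
    [-0.12, -0.75, 0.4, 0]
  ]
}}

```text
clock: 9.28
ee_pos: [0.4823, -0.206, 0.286]
tcp_rot: [-0.083, 0.997, -0.0, 0.001]
wrist_force: [0.9, 0.1, 0.6]
width: 0.0509
finger_force: 0.0
```

Run:
```python
from h import *
a=cv2.resize(optics.read_camera('scene')[130:330,200:450],None,fx=1.6,fy=1.6); b=cv2.resize(optics.read_camera('top')[110:310,220:470],None,fx=1.6,fy=1.6)
cv2.imwrite('pics/s3.png',np.hstack([a,b])[:,:,::-1])
for t in ['scoop_floor','scoop_lip','scoop_handle','goods_plate_top','weight_plate_top']:
    r=[models.place_of(n,t) for n in('scene','top')]
    if r[0] and r[1]: print(t,*[a.round(3) for a in tri('scene',r[0][0]['xy'],'top',r[1][0]['xy'])],r[0][0],r[1][0])
```

```text
scoop_floor [0.634 0.098 0.116] 0.004 {'xy': [334.4, 261.5], 'confidence': 0.95} {'xy': [288.9, 194.3], 'confidence': 0.73}
scoop_lip [0.727 0.12  0.125] 0.005 {'xy': [333.7, 289.3], 'confidence': 0.6} {'xy': [279.7, 155.9], 'confidence': 0.75}
scoop_handle [0.533 0.091 0.144] 0.0 {'xy': [343.8, 223.2], 'confidence': 0.97} {'xy': [292.1, 234.3], 'confidence': 0.89}
goods_plate_top [ 0.451 -0.033  0.026] 0.106 {'xy': [280.0, 237.7], 'confidence': 0.24} {'xy': [323.4, 277.4], 'confidence': 0.48}
weight_plate_top [ 0.443 -0.327  0.034] 0.093 {'xy': [214.1, 220.0], 'confidence': 0.65} {'xy': [474.7, 267.5], 'confidence': 0.75}
```

View pics/s3.png

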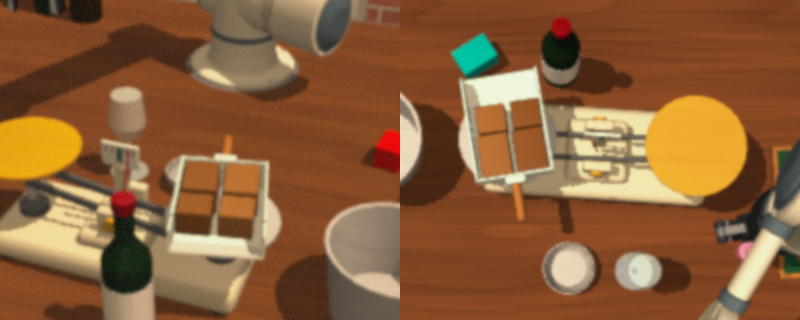

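Call:
{"name": "play_rows", "arguments": {
  "deltas": [
    [0.04, -0.15, -0.05, -0.16],
    [0.08, -0.3, -0.15, -0.16],
    [0.107, -0.4, -0.3, -0.16],
    [0.107, -0.4, -0.42, -0.16],
    [0.107, -0.4, -0.54, -0.16],
    [0.107, -0.4, -0.62, -0.16],
    [0.107, -0.4, -0.655, -0.16],
    [0.107, -0.4, -0.655, -0.16]
  ]
}}

```text
clock: 10.88
ee_pos: [0.5255, -0.3636, 0.023]
tcp_rot: [0.001, 1.0, 0.0, -0.0]
wrist_force: [-0.3, 0.0, 0.8]
width: 0.0512
finger_force: 0.0
```

Call:
{"name": "play_rows", "arguments": {
  "deltas": [
    [0, 0, 0, 0],
    [0, 0, 0, 0],
    [0, 0, 0, 0],
    [0, 0, 0, 0]
  ],
  "fingers": 0,
  "force": 40
}}

```text
clock: 11.38
ee_pos: [0.5268, -0.3648, 0.0261]
tcp_rot: [0.001, 1.0, -0.001, 0.002]
wrist_force: [0.6, 0.5, 6.1]
width: 0.0314
finger_force: 40.3
```

Call:
{"name": "play_rows", "arguments": {
  "deltas": [
    [0, 0, 0.1, 0],
    [0, 0, 0.25, 0],
    [0, 0, 0.4, 0],
    [0, 0, 0.45, 0]
  ]
}}

```text
clock: 11.88
ee_pos: [0.5266, -0.3648, 0.2092]
tcp_rot: [0.001, 1.0, -0.003, 0.003]
wrist_force: [-0.6, -0.3, -1.7]
width: 0.0314
finger_force: 40.1
```

Run:
```python
from h import *
for n in('scene','top'):
  for t in ['w200_mid','weight_plate_top']: print(n,t,[(np.round(r['xy'],1).tolist(),round(r['confidence'],2)) for r in models.place_of(n,t)][:5])
print(proj('scene',[.529,-.363,.21]),proj('top',[.529,-.363,.21]))
for n,c in(('scene',(100,150,260,270)),('top',(400,160,560,280))): save(n,n+'4.png',c,2.4)
a=cv2.imread('pics/scene4.png');b=cv2.imread('pics/top4.png');cv2.imwrite('pics/s4.png',np.hstack([a,b]))
```

```text
scene w200_mid [([167.3, 231.9], 0.78), ([133.5, 226.9], 0.55)]
scene weight_plate_top [([214.1, 220.0], 0.65)]
top w200_mid [([440.8, 269.0], 0.4)]
top weight_plate_top [([474.7, 267.5], 0.75), ([198.1, 196.8], 0.74), ([298.3, 205.3], 0.71), ([403.3, 200.2], 0.61)]
[154.32952782 168.43271949] [497.06783876 232.31353834]
```

View pics/s4.png

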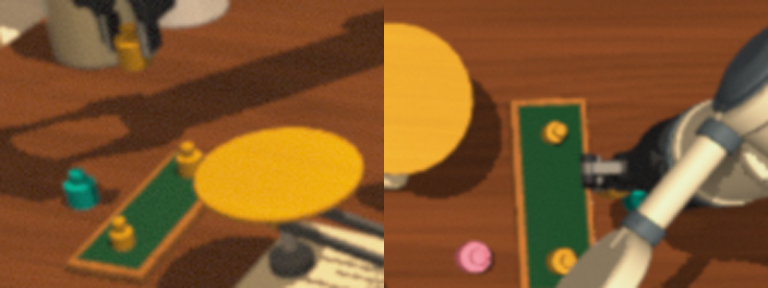

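Call:
{"name": "play_rows", "arguments": {
  "deltas": [
    [0.02, 0.1, 0, 0],
    [0.05, 0.22, 0, 0],
    [0.08, 0.36, 0, 0],
    [0.1, 0.45, 0, 0],
    [0.1, 0.477, -0.02, 0],
    [0.1, 0.477, -0.07, 0],
    [0.1, 0.477, -0.11, 0],
    [0.1, 0.477, -0.13, 0],
    [0.1, 0.477, -0.13, 0]
  ]
}}

```text
clock: 13.3
ee_pos: [0.5648, -0.174, 0.15]
tcp_rot: [0.001, 1.0, 0.0, -0.001]
wrist_force: [-1.1, -0.8, 0.1]
width: 0.0312
finger_force: 40.4
```

Call:
{"name": "play_rows", "arguments": {
  "deltas": [
    [0, 0, 0, 0],
    [0, 0, 0, 0],
    [0, 0, 0, 0]
  ],
  "fingers": 0.6
}}

```text
clock: 13.68
ee_pos: [0.5658, -0.1733, 0.152]
tcp_rot: [0.001, 1.0, -0.0, 0.001]
wrist_force: [0.8, 1.1, -0.3]
width: 0.051
finger_force: 0.0
```

Call:
{"name": "play_rows", "arguments": {
  "deltas": [
    [0, 0, 0.08, 0],
    [0, 0, 0.17, 0],
    [-0.1, -0.15, 0.2, 0],
    [-0.22, -0.3, 0.2, 0],
    [-0.28, -0.42, 0.1, 0],
    [-0.28, -0.48, 0, 0],
    [-0.28, -0.48, -0.1, 0],
    [-0.28, -0.48, -0.1, 0],
    [-0.28, -0.48, -0.1, 0]
  ]
}}

```text
clock: 14.8
ee_pos: [0.4544, -0.3653, 0.1135]
tcp_rot: [0.0, 1.0, -0.001, 0.001]
wrist_force: [-0.5, -0.0, 1.4]
width: 0.051
finger_force: 0.0
```

Run:
```python
from h import *
for n in('scene','top'):
  for t in ['w200_mid','weight_plate_top','scoop_floor','w100_mid','beam']: print(n,t,[(np.round(r['xy'],1).tolist(),round(r['confidence'],2)) for r in models.place_of(n,t)][:4])
print([proj('scene',[.607,-.174,z]).round(1) for z in (.152,.144,.137,.13,.123)])
a=cv2.resize(optics.read_camera('scene')[190:310,180:320],None,fx=4.5,fy=4.5,interpolation=cv2.INTER_CUBIC)
cv2.imwrite('pics/s5.png',a[:,:,::-1])
```

```text
scene w200_mid [([151.3, 167.7], 0.76), ([134.1, 227.4], 0.55)]
scene weight_plate_top [([215.5, 220.6], 0.97), ([152.1, 167.7], 0.43)]
scene scoop_floor [([336.2, 262.4], 0.94)]
scene w100_mid []Traceback (most recent call last):
  File "<stdin>", line 3, in <module>
ValueError: it knows: block_a_mid, block_b_mid, block_c_mid, block_d_mid, board, crate, glass, goods_plate_top, half_bottle, pail_mouth, scale, scoop_floor, scoop_handle, scoop_lip, tastevin, w100_mid, w200_mid,
```

Run:
```python
from h import *
for n in('scene','top'):
  im=optics.read_camera(n)
  if n=='scene': cv2.imwrite('pics/s5.png',cv2.resize(im[190:310,180:320],None,fx=4.5,fy=4.5,interpolation=cv2.INTER_CUBIC)[:,:,::-1])
  for t in ['w200_mid','weight_plate_top','scoop_floor','w100_mid']: print(n,t,[(np.round(r['xy'],1).tolist(),round(r['confidence'],2)) for r in models.place_of(n,t)][:4])
print([proj('scene',[.607,-.174,z]).round(1).tolist() for z in (.152,.144,.137,.13,.123)])
print([proj('scene',[.632,.104,z]).round(1).tolist() for z in (.11,.118,.125,.133,.14)])
```

```text
scene w200_mid [([222.7, 211.8], 0.75), ([132.7, 228.1], 0.51)]
scene weight_plate_top [([216.1, 226.9], 0.83), ([152.2, 243.8], 0.45)]
scene scoop_floor [([334.2, 255.7], 0.85)]
scene w100_mid [([176.7, 216.9], 0.52)]
top w200_mid [([438.2, 271.8], 0.7), ([507.2, 241.7], 0.56), ([403.5, 219.0], 0.51)]
top weight_plate_top [([402.2, 202.8], 0.58)]
top scoop_floor [([289.9, 195.9], 0.75), ([474.6, 216.6], 0.57)]
top w100_mid []
[[217.1, 219.4], [217.5, 222.5], [217.9, 225.2], [218.3, 227.8], [218.6, 230.4]]
[[338.3, 263.6], [338.4, 260.6], [338.6, 257.9], [338.7, 254.8], [338.8, 252.0]]
```

View pics/s5.png

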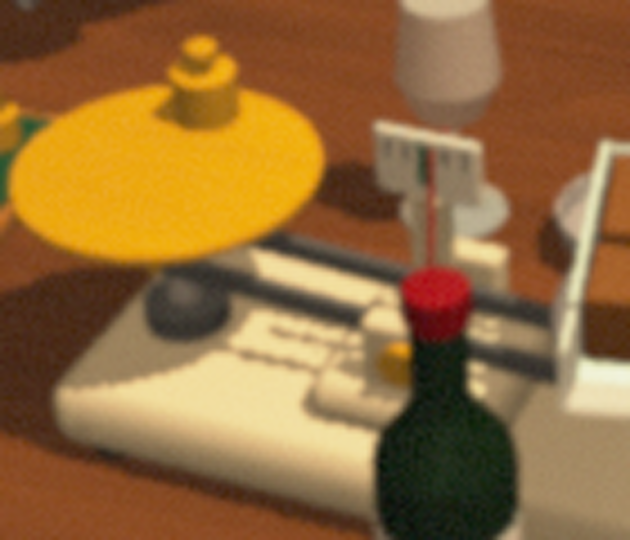

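Call:
{"name": "play_rows", "arguments": {
  "deltas": [
    [0.12, -0.012, 0, 0],
    [0.24, -0.012, 0, 0],
    [0.349, -0.012, 0, 0],
    [0.349, -0.012, -0.02, 0],
    [0.349, -0.012, -0.1, 0],
    [0.349, -0.012, -0.18, 0],
    [0.349, -0.012, -0.23, 0],
    [0.349, -0.012, -0.23, 0]
  ]
}}

```text
clock: 16.5
ee_pos: [0.5915, -0.3695, 0.017]
tcp_rot: [0.001, 1.0, 0.001, -0.002]
wrist_force: [0.4, -0.0, 0.5]
width: 0.0513
finger_force: 0.0
```

Call:
{"name": "play_rows", "arguments": {
  "deltas": [
    [0, 0, 0, 0],
    [0, 0, 0, 0],
    [0, 0, 0, 0],
    [0, 0, 0, 0]
  ],
  "fingers": 0,
  "force": 40
}}

```text
clock: 17.0
ee_pos: [0.5941, -0.3707, 0.0218]
tcp_rot: [0.001, 1.0, -0.001, 0.002]
wrist_force: [-0.6, -0.0, 5.8]
width: 0.0195
finger_force: 39.4
```

Call:
{"name": "play_rows", "arguments": {
  "deltas": [
    [0, 0, 0.1, 0],
    [0, 0, 0.25, 0],
    [0, 0, 0.4, 0],
    [0, 0, 0.45, 0]
  ]
}}

```text
clock: 17.5
ee_pos: [0.5943, -0.3707, 0.2061]
tcp_rot: [0.001, 1.0, -0.003, 0.004]
wrist_force: [0.3, 0.3, -0.6]
width: 0.0197
finger_force: 39.1
```

Call:
{"name": "play_rows", "arguments": {
  "deltas": [
    [0.03, 0.1, 0, 0],
    [0.06, 0.22, 0, 0],
    [0.1, 0.36, 0, 0],
    [0.1, 0.46, 0, 0],
    [0.1, 0.492, -0.02, 0],
    [0.1, 0.492, -0.08, 0],
    [0.1, 0.492, -0.13, 0],
    [0.1, 0.492, -0.165, 0],
    [0.1, 0.492, -0.165, 0],
    [0.1, 0.492, -0.165, 0]
  ]
}}

```text
clock: 18.75
ee_pos: [0.6333, -0.1737, 0.1338]
tcp_rot: [0.001, 1.0, -0.0, 0.0]
wrist_force: [-2.1, 0.8, 0.1]
width: 0.0198
finger_force: 39.6
```

Call:
{"name": "play_rows", "arguments": {
  "deltas": [
    [0, 0, 0, 0],
    [0, 0, 0, 0],
    [0, 0, 0, 0]
  ],
  "fingers": 0.4
}}

```text
clock: 19.12
ee_pos: [0.6333, -0.1732, 0.1336]
tcp_rot: [0.001, 1.0, -0.0, 0.0]
wrist_force: [0.5, -0.6, -0.2]
width: 0.034
finger_force: 0.0
```

Call:
{"name": "play_rows", "arguments": {
  "deltas": [
    [0, 0, 0.08, 0],
    [0, 0, 0.2, 0],
    [-0.1, 0, 0.3, 0],
    [-0.25, 0.05, 0.3, 0.05],
    [-0.4, 0.15, 0.3, 0.15],
    [-0.4, 0.3, 0.3, 0.15],
    [-0.4, 0.3, 0.3, 0.15],
    [-0.4, 0.3, 0.3, 0.15]
  ]
}}

```text
clock: 20.12
ee_pos: [0.4733, -0.0532, 0.2536]
tcp_rot: [-0.078, 0.997, -0.0, 0.0]
wrist_force: [-0.3, 0.5, 0.2]
width: 0.0346
finger_force: 0.0
```

Run:
```python
from h import *
for n in('scene','top'):
  im=optics.read_camera(n)
  if n=='scene': cv2.imwrite('pics/s6.png',cv2.resize(im[190:310,180:380],None,fx=4,fy=4,interpolation=cv2.INTER_CUBIC)[:,:,::-1])
  for t in ['weight_plate_top','scoop_floor','scoop_handle','scoop_lip']: print(n,t,[(np.round(r['xy'],1).tolist(),round(r['confidence'],2)) for r in models.place_of(n,t)][:4])
```

```text
scene weight_plate_top [([216.1, 228.0], 0.83)]
scene scoop_floor [([336.5, 253.2], 0.9)]
scene scoop_handle [([341.3, 214.8], 0.59), ([277.7, 284.8], 0.21)]
scene scoop_lip [([332.7, 278.5], 0.68), ([224.4, 210.0], 0.62)]
top weight_plate_top [([402.9, 203.0], 0.8), ([340.0, 206.0], 0.59), ([281.4, 206.4], 0.17), ([323.1, 152.9], 0.17)]
top scoop_floor [([288.6, 192.3], 0.94)]
top scoop_handle [([293.1, 233.6], 0.9)]
top scoop_lip [([405.2, 192.2], 0.61), ([281.6, 153.7], 0.6), ([344.6, 207.1], 0.49), ([299.3, 204.2], 0.36)]
```

View pics/s6.png

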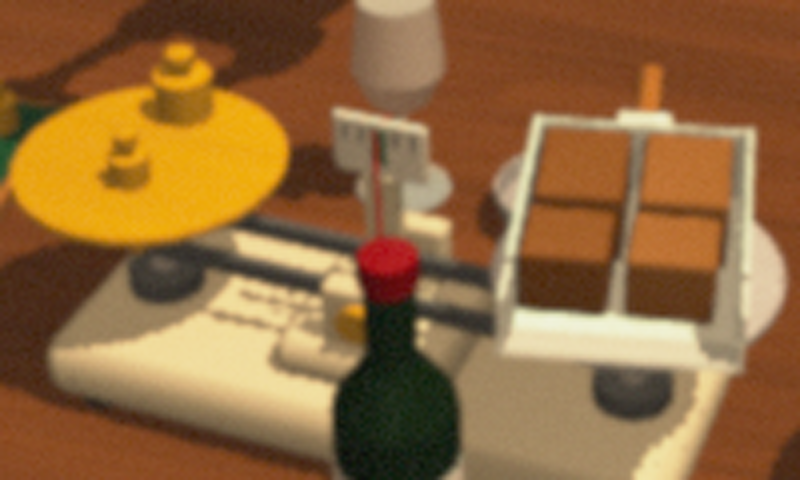

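Run:
```python
from h import *
im=optics.read_camera('scene').astype(int); optics.read_camera('top')
for r in range(217,234,2): print(r,[tuple(im[r,c]) for c in range(270,281)])
p={}
for t in ['scoop_floor','scoop_handle','goods_plate_top','weight_plate_top']:
    a=models.place_of('scene',t);b=models.place_of('top',t)
    if a and b: q,e=tri('scene',a[0]['xy'],'top',b[0]['xy']);print(t,q.round(3),e.round(4))
```

```text
217 [(np.int64(154), np.int64(103), np.int64(73)), (np.int64(150), np.int64(97), np.int64(64)), (np.int64(140), np.int64(85), np.int64(52)), (np.int64(134), np.int64(82), np.int64(49)), (np.int64(133), np.int64(86), np.int64(58)), (np.int64(130), np.int64(88), np.int64(58)), (np.int64(132), np.int64(90), np.int64(67)), (np.int64(131), np.int64(92), np.int64(69)), (np.int64(129), np.int64(97), np.int64(74)), (np.int64(128), np.int64(96), np.int64(72)), (np.int64(128), np.int64(98), np.int64(71))]
219 [(np.int64(215), np.int64(191), np.int64(146)), (np.int64(218), np.int64(193), np.int64(146)), (np.int64(211), np.int64(186), np.int64(141)), (np.int64(206), np.int64(187), np.int64(145)), (np.int64(204), np.int64(178), np.int64(140)), (np.int64(198), np.int64(159), np.int64(123)), (np.int64(190), np.int64(141), np.int64(108)), (np.int64(176), np.int64(127), np.int64(95)), (np.int64(160), np.int64(126), np.int64(98)), (np.int64(153), np.int64(128), np.int64(98)), (np.int64(153), np.int64(123), np.int64(94))]
221 [(np.int64(144), np.int64(124), np.int64(98)), (np.int64(154), np.int64(136),
[... 2944 characters left out ...]
4(123), np.int64(98))]
233 [(np.int64(122), np.int64(103), np.int64(74)), (np.int64(139), np.int64(116), np.int64(89)), (np.int64(135), np.int64(106), np.int64(80)), (np.int64(138), np.int64(85), np.int64(65)), (np.int64(149), np.int64(89), np.int64(69)), (np.int64(144), np.int64(115), np.int64(88)), (np.int64(149), np.int64(127), np.int64(97)), (np.int64(147), np.int64(128), np.int64(99)), (np.int64(142), np.int64(120), np.int64(91)), (np.int64(138), np.int64(119), np.int64(94)), (np.int64(140), np.int64(122), np.int64(96))]
scoop_floor [0.633 0.101 0.132] 0.0064
scoop_handle [0.532 0.089 0.158] 0.0113
goods_plate_top [0.614 0.067 0.104] 0.0114
weight_plate_top [ 0.612 -0.175  0.123] 0.0006
```

Call:
{"name": "play_rows", "arguments": {
  "deltas": [
    [0.05, 0.12, 0, 0],
    [0.1, 0.24, 0, 0],
    [0.144, 0.35, 0, 0],
    [0.144, 0.35, -0.03, 0],
    [0.144, 0.35, -0.1, 0],
    [0.144, 0.35, -0.18, 0],
    [0.144, 0.35, -0.24, 0],
    [0.144, 0.35, -0.262, 0],
    [0.144, 0.35, -0.262, 0]
  ],
  "fingers": 0.6
}}

```text
clock: 22.25
ee_pos: [0.5304, 0.0862, 0.1482]
tcp_rot: [-0.077, 0.997, -0.0, -0.0]
wrist_force: [-0.3, 0.0, 0.4]
width: 0.0514
finger_force: 0.0
```

Call:
{"name": "play_rows", "arguments": {
  "deltas": [
    [0, 0, 0, 0],
    [0, 0, 0, 0],
    [0, 0, 0, 0],
    [0, 0, 0, 0],
    [0, 0, 0, 0]
  ],
  "fingers": 0,
  "force": 120
}}

```text
clock: 22.88
ee_pos: [0.5311, 0.0868, 0.1487]
tcp_rot: [-0.078, 0.997, -0.0, 0.001]
wrist_force: [2.3, -0.8, -0.2]
width: 0.0114
finger_force: 117.4
```

Call:
{"name": "play_rows", "arguments": {
  "deltas": [
    [0, 0, 0.05, 0],
    [0, 0, 0.12, 0],
    [0, 0, 0.2, 0],
    [0, 0, 0.3, 0],
    [0, 0, 0.4, 0],
    [0, 0, 0.45, 0],
    [0, 0, 0.45, 0]
  ]
}}

```text
clock: 23.75
ee_pos: [0.5307, 0.0869, 0.3308]
tcp_rot: [-0.078, 0.997, 0.0, 0.001]
wrist_force: [-0.2, 0.2, -4.2]
width: 0.0113
finger_force: 117.4
```

Call:
{"name": "play_rows", "arguments": {
  "deltas": [
    [0.01, 0.06, 0, 0],
    [0.03, 0.16, 0, 0],
    [0.05, 0.27, 0, 0],
    [0.06, 0.38, 0, 0],
    [0.08, 0.48, 0, 0],
    [0.088, 0.545, -0.03, 0],
    [0.088, 0.565, -0.07, 0],
    [0.088, 0.565, -0.1, 0],
    [0.088, 0.565, -0.1, 0],
    [0.088, 0.565, -0.1, 0]
  ]
}}

```text
clock: 25.0
ee_pos: [0.5661, 0.3117, 0.2894]
tcp_rot: [-0.077, 0.997, 0.0, 0.001]
wrist_force: [-0.0, 0.8, -4.5]
width: 0.0115
finger_force: 117.8
```

Call:
{"name": "play_rows", "arguments": {
  "deltas": [
    [0, 0, 0, 0],
    [0, 0, 0, 0],
    [0, 0, 0, 0],
    [0, 0, 0, 0]
  ],
  "force": 20
}}

```text
clock: 25.5
ee_pos: [0.566, 0.3128, 0.2885]
tcp_rot: [-0.078, 0.997, 0.0, 0.0]
wrist_force: [0.1, -0.4, -4.8]
width: 0.0113
finger_force: 117.8
```

Run:
```python
from h import *
im=optics.read_camera('scene'); cv2.imwrite('pics/s7.png',cv2.resize(im[120:340,260:560],None,fx=2,fy=2)[:,:,::-1])
print(sensors.sense()['moment'],sensors.sense()['wrist_force'])
```

```text
[-0.02440792  0.39727011  0.04219417] [ 0.07760214 -1.29672308 -5.364172  ]
```

View pics/s7.png

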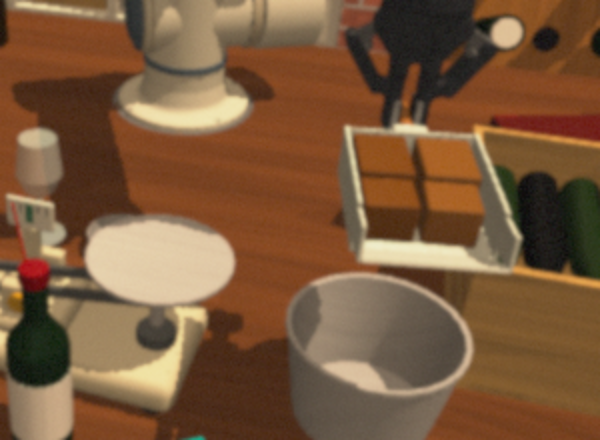

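Call:
{"name": "play_rows", "arguments": {
  "deltas": [
    [0, 0, 0, 0],
    [0, 0, 0, 0],
    [0, 0, 0, 0],
    [0, 0, 0, 0]
  ],
  "fingers": 0,
  "force": 20
}}

```text
clock: 26.05
ee_pos: [0.5659, 0.3128, 0.2884]
tcp_rot: [-0.078, 0.997, -0.0, -0.0]
wrist_force: [0.2, -0.7, -3.6]
width: 0.0112
finger_force: 117.8
```

```bash
cat > look.py <<'E'
from h import *
for n in('scene','top'): optics.read_camera(n)
for t in ['scoop_floor','scoop_lip','scoop_handle','block_a_mid']:
    r=[models.place_of(n,t) for n in('scene','top')]
    print(t,[[(np.round(x['xy']).tolist(),round(x['confidence'],2)) for x in y] for y in r])
    if r[0] and r[1]: q,e=tri('scene',r[0][0]['xy'],'top',r[1][0]['xy']);print('   ',q.round(3),e.round(4))
s=sensors.sense(); print(s['clock'],s['wrist_force'].round(2),s['moment'].round(3),s['finger_force'],s['width'])
E
python3 look.py
```

```text
scoop_floor [[([167.0, 242.0], 0.18)], [([368.0, 280.0], 0.28)]]
    [ 0.503 -0.217  0.027] 0.2807
scoop_lip [[([481.0, 254.0], 0.9), ([487.0, 229.0], 0.72)], [([164.0, 119.0], 0.78)]]
    [0.76  0.35  0.283] 0.0006
scoop_handle [[([461.0, 179.0], 0.78), ([224.0, 219.0], 0.62)], [([175.0, 211.0], 0.63)]]
    [0.564 0.314 0.303] 0.003
block_a_mid [[([481.0, 204.0], 0.83), ([349.0, 358.0], 0.78)], [([268.0, 145.0], 0.94), ([162.0, 178.0], 0.82), ([160.0, 153.0], 0.29)]]
    [0.702 0.234 0.324] 0.2108
26.55 [-0.02  0.55 -4.02] [-0.054  0.42   0.048] 117.77223587036133 0.011501963887788631
```

Call:
{"name": "play_rows", "arguments": {
  "deltas": [
    [0, 0, 0, 0],
    [0, 0, 0, 0]
  ],
  "fingers": 0.1,
  "force": 20
}}

```text
clock: 26.8
ee_pos: [0.5659, 0.3128, 0.2884]
tcp_rot: [-0.078, 0.997, -0.0, 0.0]
wrist_force: [-0.1, 0.4, -4.3]
width: 0.0115
finger_force: 117.8
```

Call:
{"name": "play_rows", "arguments": {
  "deltas": [
    [0, 0, 0, 0],
    [0, 0, 0, 0]
  ],
  "fingers": 0.13,
  "force": 25
}}

```text
clock: 27.05
ee_pos: [0.5659, 0.3128, 0.2884]
tcp_rot: [-0.078, 0.997, -0.0, 0.0]
wrist_force: [0.1, -0.4, -4.5]
width: 0.0119
finger_force: 112.7
```

Call:
{"name": "play_rows", "arguments": {
  "deltas": [
    [0, 0, 0, 0],
    [0, 0, 0, 0]
  ],
  "fingers": 0.14,
  "force": 25
}}

```text
clock: 27.3
ee_pos: [0.5659, 0.3128, 0.2885]
tcp_rot: [-0.078, 0.997, 0.0, 0.0]
wrist_force: [0.4, -0.3, -4.7]
width: 0.0126
finger_force: 80.1
```

Call:
{"name": "play_rows", "arguments": {
  "deltas": [
    [0, 0, 0, 0],
    [0, 0, 0, 0]
  ],
  "fingers": 0.147,
  "force": 25
}}

```text
clock: 27.55
ee_pos: [0.5659, 0.3128, 0.2885]
tcp_rot: [-0.078, 0.997, -0.0, 0.0]
wrist_force: [-0.2, -0.2, -4.4]
width: 0.0128
finger_force: 56.8
```

Call:
{"name": "play_rows", "arguments": {
  "deltas": [
    [0, 0, 0, 0],
    [0, 0, 0, 0]
  ],
  "fingers": 0.153
}}

```text
clock: 27.8
ee_pos: [0.5659, 0.3128, 0.2884]
tcp_rot: [-0.078, 0.997, -0.0, -0.0]
wrist_force: [0.8, 0.4, -3.9]
width: 0.0133
finger_force: 36.7
```

```bash
python3 look.py
```

```text
scoop_floor [[([321.0, 246.0], 0.31)], []]
scoop_lip [[([479.0, 254.0], 0.85), ([484.0, 229.0], 0.25)], [([164.0, 117.0], 0.92), ([404.0, 194.0], 0.42)]]
    [0.764 0.347 0.284] 0.0036
scoop_handle [[([460.0, 181.0], 0.6), ([487.0, 227.0], 0.17)], [([163.0, 152.0], 0.74), ([172.0, 210.0], 0.58)]]
    [0.668 0.313 0.354] 0.0197
block_a_mid [[([481.0, 206.0], 0.81), ([348.0, 356.0], 0.57)], [([268.0, 147.0], 0.7), ([160.0, 180.0], 0.63), ([144.0, 283.0], 0.48)]]
    [0.699 0.236 0.319] 0.2105
28.3 [ 0.18  0.28 -4.24] [-0.057  0.394  0.009] 36.7129772901535 0.013279917070708315
```

Still level; ease the grip in smaller steps.

Call:
{"name": "play_rows", "arguments": {
  "deltas": [
    [0, 0, 0, 0],
    [0, 0, 0, 0]
  ],
  "fingers": 0.156
}}

```text
clock: 28.55
ee_pos: [0.566, 0.3128, 0.2886]
tcp_rot: [-0.078, 0.997, 0.0, 0.0]
wrist_force: [-0.5, 0.0, -5.2]
width: 0.0137
finger_force: 26.5
```

Call:
{"name": "play_rows", "arguments": {
  "deltas": [
    [0, 0, 0, 0],
    [0, 0, 0, 0]
  ],
  "fingers": 0.158
}}

```text
clock: 28.8
ee_pos: [0.5657, 0.3128, 0.2885]
tcp_rot: [-0.078, 0.997, -0.0, -0.0]
wrist_force: [-0.9, 0.1, -2.7]
width: 0.0136
finger_force: 23.8
```

```bash
python3 look.py
```

```text
scoop_floor [[([449.0, 224.0], 0.67), ([321.0, 245.0], 0.22)], [([364.0, 280.0], 0.45)]]
    [0.451 0.121 0.168] 0.3912
scoop_lip [[([447.0, 276.0], 0.7), ([462.0, 278.0], 0.32)], [([405.0, 189.0], 0.43)]]
    [0.663 0.081 0.229] 0.478
scoop_handle [[([461.0, 179.0], 0.78), ([218.0, 237.0], 0.2)], [([175.0, 216.0], 0.91), ([203.0, 199.0], 0.2)]]
    [0.554 0.314 0.297] 0.0035
block_a_mid [[([348.0, 357.0], 0.7), ([460.0, 278.0], 0.57)], [([268.0, 148.0], 0.91), ([211.0, 192.0], 0.66), ([192.0, 196.0], 0.64)]]
    [0.781 0.163 0.012] 0.0011
29.3 [-1.05 -0.85 -1.83] [ 0.018 -0.02   0.012] 23.779142796993256 0.013442580544440568
```

Run:
```python
from h import *
for n in('scene','top'):
  optics.read_camera(n)
  for t in ['block_a_mid','block_c_mid','scoop_floor']:
    print(n,t,[([int(v) for v in x['bbox']],int(x['region'].sum()),round(x['confidence'],2)) for x in models.masks_of(n,t)])
im=optics.read_camera('top');h=cv2.cvtColor(im,cv2.COLOR_RGB2HSV)[155:240,155:240]
m=((h[...,1]>110)&(h[...,0]<20)).astype(np.uint8)
for r in m[::3]: print(''.join('#' if v else '.' for v in r[::2]))
s=sensors.sense();print(s['clock'],s['wrist_force'],s['moment'])
```

```text
scene block_a_mid [([447, 293, 482, 312], 484, 0.93), ([269, 183, 296, 243], 722, 0.72), ([330, 339, 369, 377], 1153, 0.68)]
scene block_c_mid [([184, 218, 380, 324], 11460, 0.25)]
scene scoop_floor [([414, 161, 489, 277], 5398, 0.8)]
top block_a_mid [([254, 132, 281, 160], 468, 0.9), ([173, 170, 200, 194], 464, 0.85)]
top block_c_mid [([157, 195, 222, 231], 819, 0.6), ([367, 175, 429, 232], 2683, 0.44)]
top scoop_floor [([370, 175, 429, 233], 2643, 0.19)]
###########################################
###########################################
################...........################
#############..................############
##########.............#####.....##########
#########......###....##########..#########
.######.....#######..###########....#######
...###...########################....######
....#....#########################....#####
..........###########.############.....####
..........############.###########.....####
...........###########.#############....###
............###########..###########....###
.............###.....#####.#########....###
.....................##########..####...###
.....................#######......###...###
........................................###
........................................###
.......................................####
.......................................####
...........##.........................#####
............#........................######
....................................#######
..................................#########
#...............................###########
#..........................################
#######..........##########################
########..........#########################
########...........########################
29.75 [-0.017146   -0.49025932 -1.47677214] [-0.01376683 -0.0248945  -0.02485961]
```

Run:
```python
from h import *
print([at_z('scene',(447,276),z).round(3).tolist() for z in (.09,.11,.13)])
print([at_z('scene',(449,224),z).round(3).tolist() for z in (.19,.21,.23)])
r=models.masks_of('scene','scoop_floor')[0]['region']
print([(y,int(np.where(r[y])[0].min()),int(np.where(r[y])[0].max())) for y in range(165,278,10) if r[y].any()])
print(at_z('top',(205,340),.04))
```

```text
[[0.585, 0.323, 0.09], [0.61, 0.321, 0.11], [0.636, 0.319, 0.13]]
[[0.545, 0.309, 0.19], [0.577, 0.307, 0.21], [0.608, 0.305, 0.23]]
[(165, 461, 466), (175, 460, 465), (185, 458, 463), (195, 425, 470), (205, 424, 490), (215, 423, 488), (225, 422, 486), (235, 420, 485), (245, 419, 483), (255, 419, 481), (265, 418, 479), (275, 469, 478)]
[0.27729847 0.31552449 0.04      ]
```

Call:
{"name": "play_rows", "arguments": {
  "deltas": [
    [0, 0, -0.04, 0],
    [0, 0, -0.075, 0],
    [-0.04, -0.006, -0.09, 0],
    [-0.085, -0.013, -0.105, 0],
    [-0.13, -0.02, -0.12, 0],
    [-0.175, -0.026, -0.135, 0],
    [-0.22, -0.033, -0.15, 0],
    [-0.26, -0.04, -0.17, 0],
    [-0.3, -0.046, -0.185, 0],
    [-0.34, -0.05, -0.2, 0]
  ]
}}

```text
clock: 31.05
ee_pos: [0.4298, 0.2927, 0.2085]
tcp_rot: [-0.078, 0.997, 0.0, 0.001]
wrist_force: [1.6, -0.4, -0.8]
width: 0.0135
finger_force: 18.6
```

```bash
python3 look.py
```

```text
scoop_floor [[([442.0, 230.0], 0.79), ([167.0, 239.0], 0.58)], [([204.0, 249.0], 0.58)]]
    [0.5   0.299 0.142] 0.0016
scoop_lip [[([449.0, 270.0], 0.91), ([283.0, 341.0], 0.69), ([337.0, 246.0], 0.28)], [([196.0, 210.0], 0.8), ([472.0, 269.0], 0.73), ([321.0, 275.0], 0.27)]]
    [0.595 0.324 0.115] 0.002
scoop_handle [[([446.0, 184.0], 0.73), ([450.0, 285.0], 0.7)], [([189.0, 280.0], 0.71), ([322.0, 277.0], 0.29)]]
    [0.429 0.3   0.221] 0.0145
block_a_mid [[([463.0, 310.0], 0.65), ([350.0, 359.0], 0.55), ([284.0, 340.0], 0.35)], [([267.0, 146.0], 0.83), ([467.0, 240.0], 0.73), ([188.0, 186.0], 0.63), ([207.0, 338.0], 0.52), ([403.0, 192.0], 0.39)]]
    [0.751 0.248 0.148] 0.1952
31.55 [-0.44 -0.46 -0.07] [0.028 0.041 0.052] 18.526790142059326 0.013540599894534083
```

Call:
{"name": "play_rows", "arguments": {
  "deltas": [
    [0, 0, 0.1, 0],
    [0, 0, 0.2, 0],
    [-0.05, -0.05, 0.25, 0],
    [-0.12, -0.12, 0.25, 0],
    [-0.19, -0.2, 0.2, 0],
    [-0.237, -0.257, 0.1, 0],
    [-0.237, -0.257, 0, 0],
    [-0.237, -0.257, -0.1, 0],
    [-0.237, -0.257, -0.2, 0],
    [-0.237, -0.257, -0.25, 0]
  ]
}}

```text
clock: 32.8
ee_pos: [0.3343, 0.1895, 0.1061]
tcp_rot: [-0.078, 0.997, -0.001, -0.002]
wrist_force: [-2.2, -0.3, 2.1]
width: 0.0138
finger_force: 18.8
```

Call:
{"name": "play_rows", "arguments": {
  "deltas": [
    [0, 0, -0.04, 0],
    [0, 0, -0.08, 0],
    [0, 0, -0.12, 0],
    [0, 0, -0.16, 0],
    [0, 0, -0.19, 0],
    [0, 0, -0.215, 0],
    [0, 0, -0.23, 0],
    [0, 0, -0.235, 0],
    [0, 0, -0.235, 0]
  ]
}}

```text
clock: 33.92
ee_pos: [0.3351, 0.1902, 0.0154]
tcp_rot: [-0.078, 0.997, 0.0, -0.0]
wrist_force: [-5.6, -1.0, 6.9]
width: 0.0139
finger_force: 20.2
```

```bash
python3 look.py
```

```text
scoop_floor [[([395.0, 254.0], 0.59)], [([255.0, 277.0], 0.57)]]
    [0.433 0.2   0.009] 0.0089
scoop_lip [[([400.0, 272.0], 0.57)], [([243.0, 242.0], 0.92)]]
    [0.524 0.225 0.03 ] 0.0005
scoop_handle [[([394.0, 226.0], 0.91)], []]
block_a_mid [[([444.0, 222.0], 0.9), ([350.0, 359.0], 0.83), ([464.0, 311.0], 0.82)], [([186.0, 186.0], 0.94), ([268.0, 146.0], 0.91)]]
    [0.627 0.303 0.247] 0.016
34.425 [-5.8  -1.13  9.02] [-0.132  0.773  0.029] 20.246347188949585 0.01382475893113658
```

Call:
{"name": "play_rows", "arguments": {
  "deltas": [
    [0, 0, 0, 0],
    [0, 0, 0, 0],
    [0, 0, 0.02, 0],
    [0, 0, 0.02, 0]
  ],
  "fingers": 0.5
}}

```text
clock: 34.92
ee_pos: [0.3357, 0.1902, 0.0234]
tcp_rot: [-0.078, 0.997, 0.0, 0.001]
wrist_force: [0.1, -0.3, -0.6]
width: 0.0427
finger_force: 0.0
```

```bash
python3 look.py
python3 - <<'E'
from h import *
r=models.masks_of('top','scoop_floor')
print([([int(v) for v in x['bbox']],round(x['confidence'],2)) for x in r]); ys,xs=np.where(r[0]['region'])
b=cv2.boxPoints(cv2.minAreaRect(np.c_[xs,ys].astype(np.float32))); print([at_z('top',p,.03).round(3)[:2].tolist() for p in b])
E
```

```text
scoop_floor [[([394.0, 254.0], 0.61)], [([252.0, 276.0], 0.65)]]
    [0.438 0.203 0.013] 0.001
scoop_lip [[([400.0, 278.0], 0.69)], [([476.0, 270.0], 0.61), ([246.0, 239.0], 0.59)]]
    [ 0.516 -0.034  0.157] 0.5782
scoop_handle [[([394.0, 225.0], 0.85)], []]
block_a_mid [[([443.0, 222.0], 0.97), ([349.0, 357.0], 0.64), ([464.0, 310.0], 0.55), ([394.0, 258.0], 0.44)], [([266.0, 147.0], 0.71), ([188.0, 186.0], 0.67), ([288.0, 192.0], 0.2)]]
    [0.701 0.214 0.281] 0.1508
35.425 [-0.62  0.04  0.36] [ 0.039  0.018 -0.002] 0.0 0.042483943968721495
[([222, 238, 276, 307], 0.85)]
[[0.524, 0.282], [0.541, 0.162], [0.38, 0.138], [0.364, 0.257]]
```

Run:
```python
from h import *
for n,c in(('top',(215,235,285,315)),('top',(158,158,240,238)),('scene',(370,230,425,290)),('scene',(400,260,495,345))):
    im=optics.read_camera(n)[c[1]:c[3],c[0]:c[2]]; h=cv2.cvtColor(im,cv2.COLOR_RGB2HSV)
    m=(h[...,1]>110)&(h[...,0]<20)
    print(n,c)
    for r,v in zip(m[::3],h[::3,:,2]): print(''.join(('#' if w>90 else '+') if k else '.' for k,w in zip(r[::2],v[::2])))
```

```text
top (215, 235, 285, 315)
++++++++++++++#####################
####++++++########........#+#######
#########..................++++####
###........................#+++####
###........................#+++####
####.......................#+++####
####........................+++####
####........................++++###
####........................++++###
####.........................+++###
#####........................++++##
#####........................++++##
#####........................++++##
#####........................+++++#
######........................++++#
######........................++++#
######........................++++#
######........................++++#
######.........................++++
#######........................++++
#######........................++++
#######.......................++###
#######................++++########
#######................++++########
#######.................+#########+
####.....................+##+++++++
................................+++
top (158, 158, 240, 238)
#########################################
###############...........##########
[... 2410 characters left out ...]
#####.........
+++..........############++#############.......#
+++............##########++##############.....##
+++................#####++++############....####
+++..........................#####.........#####
+++........................................#####
+++.......................................######
+++......................................#######
++++....................................########
++++...................................#########
+++++..................................#########
++++++................................##########
++++++++.............................###########
++++++++++..........................############
#+++++++++++......................##############
```

Call:
{"name": "play_rows", "arguments": {
  "deltas": [
    [0, 0, -0.02, 0],
    [0, 0, -0.02, 0],
    [0, 0, -0.02, 0],
    [0, 0, -0.02, 0],
    [0, 0, -0.02, 0]
  ],
  "fingers": 0,
  "force": 120
}}

```text
clock: 36.3
ee_pos: [0.335, 0.1899, 0.0143]
tcp_rot: [-0.078, 0.997, -0.0, -0.0]
wrist_force: [0.2, -0.2, -2.6]
width: 0.0122
finger_force: 117.0
```

Call:
{"name": "play_rows", "arguments": {
  "deltas": [
    [0, 0, 0.08, 0],
    [0, 0, 0.2, 0],
    [0, 0, 0.34, 0],
    [0, 0, 0.48, 0],
    [0.05, -0.03, 0.57, 0],
    [0.14, -0.08, 0.59, 0],
    [0.25, -0.135, 0.59, 0],
    [0.36, -0.195, 0.59, 0],
    [0.45, -0.24, 0.59, 0],
    [0.4875, -0.261, 0.59, 0]
  ]
}}

```text
clock: 37.55
ee_pos: [0.5314, 0.0844, 0.2493]
tcp_rot: [-0.077, 0.997, -0.0, -0.001]
wrist_force: [-0.7, -0.8, -1.4]
width: 0.0122
finger_force: 117.2
```

Call:
{"name": "play_rows", "arguments": {
  "deltas": [
    [0, 0, 0, 0],
    [0, 0, -0.05, 0],
    [0, 0, -0.11, 0],
    [0, 0, -0.16, 0],
    [0, 0, -0.19, 0],
    [0, 0, -0.205, 0],
    [0, 0, -0.214, 0],
    [0, 0, -0.214, 0],
    [0, 0, -0.214, 0]
  ]
}}

```text
clock: 38.67
ee_pos: [0.5305, 0.0856, 0.1657]
tcp_rot: [-0.078, 0.997, 0.0, 0.001]
wrist_force: [0.1, 0.4, 0.5]
width: 0.0124
finger_force: 117.6
```

```bash
python3 look.py
```

```text
scoop_floor [[([335.0, 245.0], 0.59)], [([287.0, 188.0], 0.62)]]
    [0.641 0.1   0.162] 0.0041
scoop_lip [[([336.0, 273.0], 0.9)], [([280.0, 148.0], 0.88)]]
    [0.732 0.12  0.168] 0.0052
scoop_handle [[([343.0, 207.0], 0.91)], [([201.0, 200.0], 0.36)]]
    [0.615 0.189 0.269] 0.171
block_a_mid [[([444.0, 224.0], 0.97), ([463.0, 311.0], 0.7), ([347.0, 357.0], 0.55)], [([190.0, 183.0], 0.86), ([268.0, 147.0], 0.84), ([206.0, 340.0], 0.61), ([323.0, 275.0], 0.44)]]
    [0.633 0.299 0.245] 0.0095
39.175 [ 1.23  0.12 -0.09] [-0.033 -0.251 -0.03 ] 117.71917462348938 0.011775541201025157
```

Call:
{"name": "play_rows", "arguments": {
  "deltas": [
    [0, 0, 0, 0],
    [0, 0, 0, 0],
    [0, 0, 0, 0],
    [0, 0, 0, 0]
  ],
  "fingers": 0.6
}}

```text
clock: 39.67
ee_pos: [0.5301, 0.0856, 0.1648]
tcp_rot: [-0.078, 0.997, -0.0, -0.0]
wrist_force: [0.3, -0.4, 0.1]
width: 0.0511
finger_force: 0.0
```

Call:
{"name": "play_rows", "arguments": {
  "deltas": [
    [0, 0, 0.08, 0],
    [0, 0, 0.18, 0],
    [0, 0, 0.3, 0],
    [-0.15, 0.1, 0.35, 0],
    [-0.3, 0.3, 0.35, 0],
    [-0.3, 0.5, 0.35, 0],
    [-0.3, 0.5, 0.35, 0],
    [-0.3, 0.5, 0.35, 0]
  ]
}}

```text
clock: 40.67
ee_pos: [0.4084, 0.2889, 0.3044]
tcp_rot: [-0.081, 0.997, 0.0, -0.001]
wrist_force: [0.4, -0.5, 0.9]
width: 0.0514
finger_force: 0.0
```

```bash
python3 look.py
python3 - <<'E'
from h import *
for t in ['glass','half_bottle','tastevin','w200_mid','w50_mid','w100_mid','weight_plate_top']:
    print(t,[[(np.round(x['xy']).tolist(),round(x['confidence'],2)) for x in models.place_of(n,t)[:4]] for n in('scene','top')])
im=optics.read_camera('top')[158:238,158:240]; h=cv2.cvtColor(im,cv2.COLOR_RGB2HSV); m=(h[...,1]>110)&(h[...,0]<20)
for r,v in zip(m[::3],h[::3,:,2]): print(''.join(('%x'%min(15,w//12) if k else '.') for k,w in zip(r[::2],v[::2])))
E
```

```text
scoop_floor [[([336.0, 248.0], 0.92)], [([285.0, 190.0], 0.98)]]
    [0.637 0.102 0.154] 0.0087
scoop_lip [[([335.0, 272.0], 0.67)], [([279.0, 149.0], 0.59), ([403.0, 193.0], 0.54)]]
    [0.73  0.119 0.171] 0.0001
scoop_handle [[([343.0, 205.0], 0.79), ([337.0, 271.0], 0.53), ([278.0, 286.0], 0.37)], [([291.0, 234.0], 0.82)]]
    [0.53  0.09  0.189] 0.0029
block_a_mid [[([347.0, 354.0], 0.93), ([462.0, 310.0], 0.87), ([445.0, 225.0], 0.55), ([447.0, 285.0], 0.52)], [([187.0, 183.0], 0.95), ([268.0, 146.0], 0.93), ([207.0, 340.0], 0.84), ([203.0, 204.0], 0.3)]]
    [0.722 0.263 0.022] 0.2343
41.175 [-0.02  0.   -0.27] [-0.011  0.    -0.   ] 0.0 0.05134096937774941
glass [[([283.0, 238.0], 0.86)], [([365.0, 277.0], 0.73)]]
half_bottle [[([280.0, 340.0], 0.67)], [([321.0, 152.0], 0.98)]]
tastevin [[], [([324.0, 276.0], 0.57)]]
w200_mid [[([134.0, 226.0], 0.78), ([224.0, 221.0], 0.71)], [([401.0, 222.0], 0.71), ([368.0, 281.0], 0.68), ([510.0, 241.0], 0.58), ([440.0, 269.0], 0.47)]]
w50_mid [[([217.0, 237.0], 0.55), ([281.0, 341.0], 0.45)], [([404.0, 190.0], 0.45)]]
w100_mid [[([178.0, 2
[... 568 characters left out ...]
77777777.777888555565....666
b.........79777777777...88887556764...665
a..........78777777779edaada97677a4...766
a...........8777777befff97deeddccc5...766
a............97.8aefffff85aa8765555...666
ac..............ffffffff74............655
aa..............deeeeeed65............666
99....................................666
999..................................6656
aaaa.................................6666
9aaaa...............................66555
67899a.............................555565
6667679b.........................66666666
6666666778....................55555555555
6666666676667.............765555555655656
66666666766666666666666699666666566656666
6666666665555555555555559aa97655555555556
```

```bash
python3 -c "
from cell import ctrl
print(ctrl.finish_job())"
```

```text
the job is handed in; nothing more can be done
None
```

The blocks balanced against 250 g (the 200 g and 50 g weights) with the pointer inside the green band. I then tipped the blocks into the pail and set the empty scoop back on the steel plate with both weights left on the brass plate. The job was handed in at about 41 s; the glass, bottle and cup showed no movement in the cameras, and the count of four blocks in the pail is my reading of the top image.

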